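# Refit the washed grease filter in the downdraft inlet

### The arm

A 6-joint arm with a two-finger parallel gripper is mounted at the origin on the work surface. World frame = base frame: x ahead of the robot, y to its left, z up, the work surface at z = 0. Lengths are in mm, angles in rad, forces in N, time in s.
With the tool pointing down it reaches from about 275 to 1000 mm from the base axis. Payload 8.4 kg.
Tool frame: the origin (TCP) lies at the very end of the fingers, on their centre line; the grasp point (between the pads) lies 19 mm behind it; z points along the fingers, y is the direction in which the jaws open and shut (so a half turn about z gives the same grasp; the last joint's range is limited). The gripper opens to 85 mm and grips with 20 to 120 N. Pads are 22 mm wide; open, the fingers measure 114 mm over their backs; the gripper's body (76 mm by 85 mm) begins 54 mm behind the grasp point. The pads swing forward as they close: fully open they stand 13 mm farther back than shut.
Start: joints at [-1.334, 0.353, 1.633, -0, 1.155, -0.002], TCP at [147.834, -607.267, 231.281] pointing down, gripper open.
Joint ranges: [-2.63, 2.63], [-0.92, 2.1], [0.06, 2.66], [-1.3, 4.44], [0, 2.69], [-3.02, 3.02]. Speed limits (rad/s): [2.22, 2.22, 2.79, 3.14, 3.14, 3.14].

### API

Orientations are given as [roll, pitch, yaw] about the fixed x, y, z axes, in that order (R = Rz(yaw) Ry(pitch) Rx(roll)).
In Python, from rig import r gives the robot as it stands.
- The arm moves only by the tool jog_arm, never from a script. Its argument "moves" is a list of rows, each an object with "grip": the gripper command: -1 is fully open, 1 is shut, values between are in proportion; "translation": the shift along the tool's x, y, z in m, a list of three; "twist": the turn, a rotation vector about the tool's x, y, z in rad, a list of three. In form: [{"grip": grip, "translation": [dx, dy, dz], "twist": [ax, ay, az]}, ...]. A call has 1 to 10 rows; each row shifts and turns the commanded pose from where the row before left it, along the tool's axes as they then stand; what a row does not reach is not made up. A row lasts 1/12 s, in which the tool goes at most 41.7 mm and 7.16 degrees, less where a joint would pass 70% of its speed; a pose out of reach is approached as far as the arm can. A call with a gripper value outside its range is refused whole. The fingers move at their own pace and stop on an object; "squeeze" is the grip in N (left out, the last holds). Time passes only in rows, so rows that do not move let the fingers close. It gives the time, the measured TCP pose, the force and the opening at its end, in the units of the state.
- r.sense(): the state, without advancing time (a new reading comes with each control period).
- r.grab_frame(name): name is "scene" or "top"; returns (picture, depth): 480x640x3 uint8, red, green, blue; 480x640 float32, mm along the optical axis (not along the pixel's ray), 0 where there is no reading.
- r.calibration(name): a dict with "fx", "fy", "cx", "cy" (pixels), "R" (3x3) and "t" (3): a world point X has camera coordinates R X + t. Camera axes: x right, y down, z forward; pixel columns grow to the right and rows downward; lengths in mm; the calibration is good to about 2 mm. A picture is of the moment at which its call begins. calibration takes no time and is no camera call.
- r.sign_off(): hands the job in, once; it reports no verdict.
The state is a dict: "clock": time; "qpos": joint angles; "qvel": joint speeds; "joint_efforts": joint torques, N m; "eef_pos": TCP position; "tcp_rot": TCP orientation; "contact_force": force on the tool from outside, world axes, zero at the start; "wrist_torque": the same for the moment, N m; "opening": opening from 0.0 (shut) to 1.0 (fully open).
Only numpy, scipy, OpenCV 4.12 (cv2) and the standard library are available. Lean on these libraries where they do the work, as an engineer would, in place of code of your own. Each camera call takes 0.05 s, during which the arm holds its last target.

### The job

Take the washed grease filter from the drying rack by its handle and put it back in the open well of the downdraft inlet: slide both end ears down between the spring clips and press until the clips have snapped over the ears and the filter sits flat and fully home at both ends, then let go. Press firmly but never ram it or lean on the inlet, and leave the steamer, the saucers and the chopstick holder where they are.

Things in the scene. Friction and masses are not known exactly. Their poses are not given: they have to be found in the camera images.
- filter: Grease filter: flat, light aluminium plate with dark slits, 116 (x) x 220 (y) x 10 mm thick, 0.13 to 0.26 kg. Origin: centre of its underside, z up, y lengthwise. A handle stands in its middle (handle); an ear sticks out at the middle of each short end (ear). It may go in either way round.
- handle (a point): Centre of the handle's bar, 58 mm above the filter's underside. The steel bar runs along the filter's y: 64 mm long (y), 12 mm wide (x), 12 mm tall, on a foot at each end; 42 mm of open space between its underside and the plate.
- ear (a point): Middle of the underside of the filter's +y ear. Each ear sticks out 14 mm along y (tips 124 mm from the filter's centre), is 22 mm wide (x) and 10 mm thick, level with the plate. The -y ear is its mirror image.
- rack: Low grey plastic drying rack, fixed, 190 (x) x 300 (y) mm; four ribs whose tops are 18 mm above its underside carry the filter. Origin at the centre of its underside, z up.
- vent: Downdraft inlet, fixed: steel box 184 (x) x 302 (y) x 96 mm high with an open well 144 (x) x 270 (y) mm. Origin: centre of its underside, z up, y lengthwise; rim 96 mm above the origin. In each short end of the well stands a slotted bracket with a flat ledge at the bottom on which an ear rests. More than 32 N on it bends the brackets.
- slot_left (a point): Point at rim height over the slot at the inlet's +y end, 120 mm from its centre. The slot runs straight down, open at the top and towards the well's middle; its back wall is 126.5 mm from the inlet's centre, flared to 129 mm at the top. Two brass clips face each other across x: 27 mm apart at their flared tops (22 mm above the ledge), 16 mm at the round crests (13 mm above it).
- slot_right (a point): The same over the -y slot. Both ledges are level with each other, 20 to 44 mm below the rim: levelling screws set them differently each time; not in the readings, so it must be felt. Driving the ears between the clips takes 8 to 22 N in all; once the ear is past the crests, the push drops and the clips snap over its top about 3 mm before the ears meet the hard ledges.
- clip_left_front (a joint): Outward travel (m) of the spring clip in the slot at the inlet's +y end, on the -x side: 0 relaxed, about 0.003 while the ear passes the crest, 0 to 0.002 once it has snapped over the seated ear.
- clip_left_rear (a joint): The same for the clip at the inlet's +y end, +x side.
- clip_right_front (a joint): The same for the clip at the inlet's -y end, -x side.
- clip_right_rear (a joint): The same for the clip at the inlet's -y end, +x side.
- steamer: Aluminium steamer pot with lid, 218 mm across the lid rim, 176 mm high to the top of its black knob. Origin at the centre of its underside. Leave it alone.
- saucer_a: Pale green celadon saucer, 110 mm across, 18 mm high. Origin at the centre of its underside. Leave it alone.
- saucer_b: The second saucer, like the first. Leave it alone.
- chopstick_holder: Clear acrylic chopstick holder, 70 x 70 x 115 mm, with chopsticks reaching to 210 mm. Origin at the centre of its underside. Leave it alone.

How it is judged:
By the outcome, as a careful person would: the job done as asked, in the order asked, and still so for the second after the job is handed in, with the robot touching nothing.
It also fails if it takes over 64 s, if anything falls off the work surface, if the arm or the gripper's body presses on something with over 40 N, if the wrist force passes 120 N, or if a joint passes its speed limit or range.

## Working session

There is one attempt and no reset: what is moved stays moved. The work goes in short steps, Python scripts to look and compute and a tool call to move; the robot and the scene stay as the last step left them, time stands still between calls to the robot, and variables do not carry over. Pictures are saved under pics/ and viewed, and the job is handed in when it is done.

Besides the shell and the picture viewer there is one more tool, called after ">>>" in YAML: its name, and indented under it one key for each argument. jog_arm: Moves the arm, as the interface text tells. Its arguments: {"type":"object","properties":{"moves":{"type":"array"},"squeeze":{"type":"number"}},"required":["moves"]}

```bash
mkdir -p pics; ls
cat > h.py <<'E'
import numpy as np,cv2
from rig import r
def grab(n,tag):
    p,d=r.grab_frame(n); cv2.imwrite(f'pics/{tag}.png',cv2.cvtColor(p,cv2.COLOR_RGB2BGR)); np.savez(f'{tag}.npz',p=p,d=d); return p,d
def w(n,d):
    c=r.calibration(n);R=np.array(c['R']);t=np.array(c['t'])
    v,u=np.mgrid[0:480,0:640]
    P=np.stack([(u-c['cx'])/c['fx']*d,(v-c['cy'])/c['fy']*d,d],-1)
    return (P-t)@R
E
python3 - <<'E'
from h import *
for n in('scene','top'):
    p,d=grab(n,n+'0');print(r.calibration(n))
print(r.sense())
E
```

```text
pics
{'fx': 521.1132456342106, 'fy': 521.1132456342106, 'cx': 323.53074185497326, 'cy': 243.60682090040703, 'R': array([[-0.84389155,  0.53608332,  0.02148789],
       [ 0.35452722,  0.58725519, -0.72762751],
       [-0.40268785, -0.60642067, -0.68563582]]), 't': array([ 499.34688294, -126.02766083, 1805.87481834])}
{'fx': 582.1349831488757, 'fy': 582.1349831488757, 'cx': 322.1303710970999, 'cy': 245.55352495068598, 'R': array([[ 2.10747852e-02, -9.99777888e-01,  1.65548785e-04],
       [-9.89432000e-01, -2.08804587e-02, -1.43486318e-01],
       [ 1.43457905e-01,  2.86014407e-03, -9.89652287e-01]]), 't': array([ -43.68419803,  584.63746189, 1798.87460241])}
{'clock': 0.1, 'qpos': array([-1.33436545e+00,  3.53586784e-01,  1.63402676e+00, -5.26247203e-06,
        1.15519144e+00, -2.39248837e-03]), 'qvel': array([-0.00145347, -0.00059821, -0.00205516, -0.00064544, -0.00131534,
        0.00250709]), 'joint_efforts': array([ 5.40289511e-04, -6.06358624e+01, -3.42818749e+01,  5.01684872e-05,
        3.85777355e-03,  7.36089930e-06]), 'eef_pos': array([ 147.75773824, -606.86583824,  230.64594166]), 'tcp_rot': array([-3.14038032e+00,  1.91142225e-06,  2.38825497e-01]), 'contact_force': array([ 0.31269925, -0.25187717, -0.05344049]), 'wrist_torque': array([ 0.04963783, -0.05155463,  0.01951731]), 'opening': 0.999583437464043}
```

View pics/scene0.png

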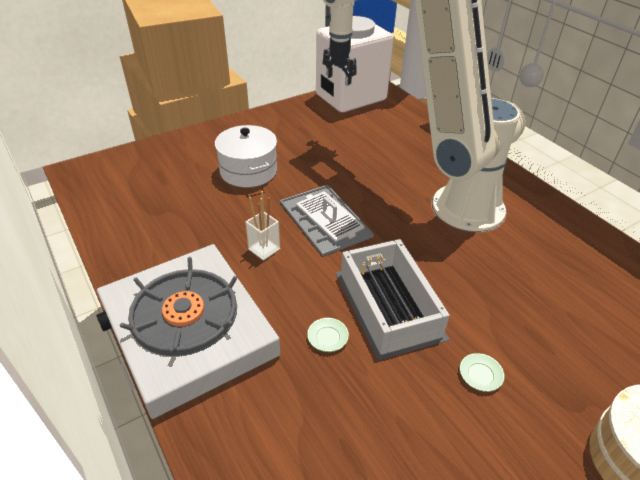

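View pics/top0.png

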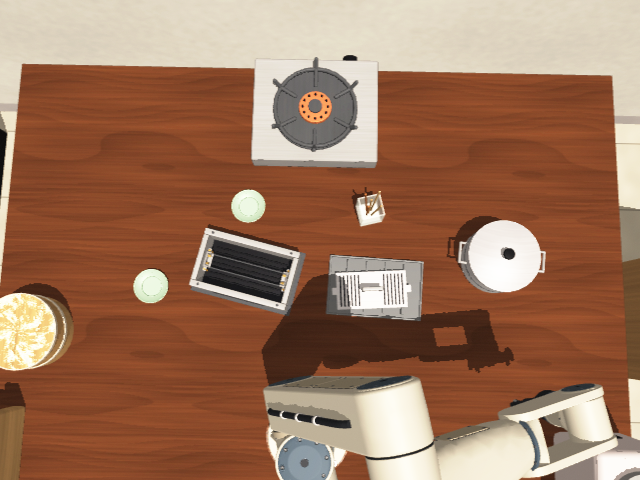

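The top view shows the filter on the rack at about (372,288) and the vent at (247,270). The saucers are at (248,206) and (151,286), the holder at (370,208) and the steamer at (503,256). Next I measure the vent and the filter.

Run:
```python
from h import *
z=np.load('top0.npz');p,d=z['p'],z['d']
W=w('top',d)
np.save('W.npy',W)
def rep(name,m):
    m=m.astype(np.uint8)
    n,l,s,c=cv2.connectedComponentsWithStats(m,connectivity=8)
    k=1+np.argmax(s[1:,4]); q=W[l==k]
    (cx,cy),(a,b),ang=cv2.minAreaRect(q[:,:2].astype(np.float32))
    print(name,'n',len(q),'c',cx,cy,'size',a,b,'ang',ang,'z',np.median(q[:,2]),'px',s[k][:4])
    print(np.round(cv2.boxPoints(((cx,cy),(a,b),ang)),1).tolist())
reg=np.zeros((480,640),bool); reg[215:325,180:315]=1
rep('vent rim',reg&(abs(W[...,2]-96)<8))
rep('vent all',reg&(W[...,2]>10))
reg[:]=0; reg[245:330,318:440]=1
rep('plate', reg&(W[...,2]>23)&(W[...,2]<40))
rep('rack', reg&(W[...,2]>5))
rep('handle', reg&(W[...,2]>55))
b=reg&(p.min(-1)>150); rep('bright',b)
print(np.round(W[288,330:420:4,2],1), np.round(W[270:310:3,372,2],1))
for n,(x0,y0,x1,y1) in dict(a=(180,215,320,325),b=(320,245,430,325)).items():
    cv2.imwrite(f'pics/crop_{n}.png',cv2.cvtColor(cv2.resize(p[y0:y1,x0:x1],None,fx=5,fy=5,interpolation=2),cv2.COLOR_RGB2BGR))
```

```text
vent rim n 1676 c 503.23809814453125 203.433349609375 size 303.04217529296875 184.3691864013672 ang 76.3274154663086 z 96.83698423286981 px [190 228 111  82]
[[377.8999938964844, 78.0], [557.0, 34.400001525878906], [628.5999755859375, 328.8999938964844], [449.5, 372.5]]
vent all n 3525 c 491.6160583496094 154.55313110351562 size 466.30010986328125 211.53707885742188 ang 72.7052230834961 z 89.28195979111824 px [189 227 113  85]
[[321.29998779296875, -36.599998474121094], [523.2999877929688, -99.5], [661.9000244140625, 345.70001220703125], [459.8999938964844, 408.6000061035156]]
plate n 2252 c 450.3931579589844 -188.6161651611328 size 120.181396484375 245.97396850585938 ang 2.725217580795288 z 29.44405044762543 px [332 270  79  40]
[[384.5, -68.5999984741211], [396.20001220703125, -314.29998779296875], [516.2999877929688, -308.6000061035156], [504.6000061035156, -62.900001525878906]]
rack n 4949 c 444.7709655761719 -194.36041259765625 size 242.25535583496094 345.6421813964844 ang 0.8401803374290466 z 22.619262498524833 px [318 254 109  70]
[[321.1000061035156, -23.299999237060547], [32
[... 211 characters left out ...]
836 ang 3.90697979927063 z 82.31092145706063 px [362 286  22   6]
[[442.79998779296875, -157.8000030517578], [447.1000061035156, -221.1999969482422], [459.5, -220.3000030517578], [455.20001220703125, -157.0]]
bright n 3942 c 433.6407470703125 -195.34378051757812 size 305.49761962890625 240.66741943359375 ang 87.0538558959961 z 21.88536252763593 px [329 256  95  64]
[[305.6000061035156, -341.70001220703125], [546.0, -354.1000061035156], [561.7000122070312, -49.0], [321.29998779296875, -36.599998474121094]]
[13.  26.4 34.3 21.5 30.9 30.9 27.5 20.8 62.7 86.1 76.5 88.9 84.2 84.2
 32.8 21.3 28.9 29.1 21.9 32.6 32.5 20.9 13.3] [ 6.8 28.1 26.6 29.  34.1 23.1 74.9 29.7 23.7 29.9 36.1 24.3 28.4  4.1]
```

View pics/crop_a.png

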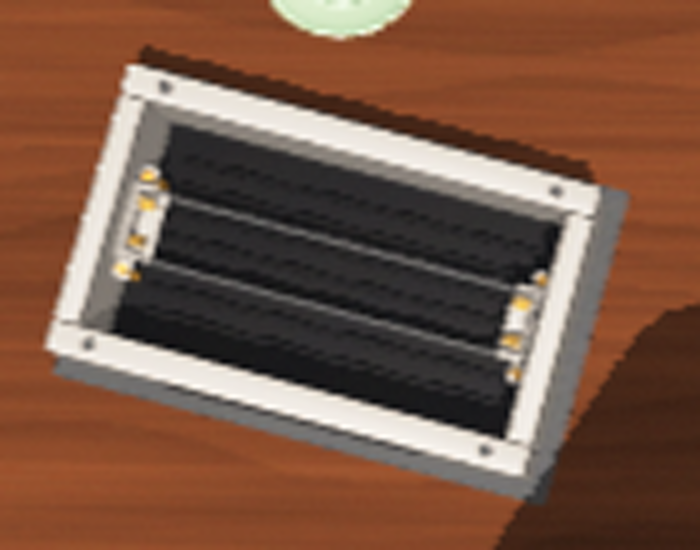

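View pics/crop_b.png

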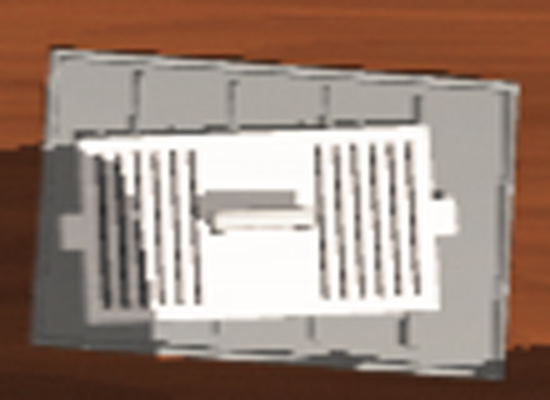

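```bash
cat >> h.py <<'E'
def ray(n,uv,z):
    c=r.calibration(n);R=np.array(c['R']);t=np.array(c['t'])
    uv=np.atleast_2d(np.asarray(uv,float))
    D=np.c_[(uv[:,0]-c['cx'])/c['fx'],(uv[:,1]-c['cy'])/c['fy'],np.ones(len(uv))]@R
    C=-R.T@t
    return C+D*((z-C[2])/D[:,2])[:,None]
def proj(n,X):
    c=r.calibration(n);q=np.atleast_2d(X)@np.array(c['R']).T+np.array(c['t'])
    return np.c_[q[:,0]/q[:,2]*c['fx']+c['cx'],q[:,1]/q[:,2]*c['fy']+c['cy']]
def rect(n,m,z,name):
    m=m.astype(np.uint8); nn,l,s,c=cv2.connectedComponentsWithStats(m,connectivity=8)
    k=1+np.argmax(s[1:,4]); v,u=np.where(l==k)
    q=ray(n,np.c_[u,v],z)[:,:2].astype(np.float32)
    (cx,cy),(a,b),g=cv2.minAreaRect(q); bx=cv2.boxPoints(((cx,cy),(a,b),g))
    L=bx[1]-bx[0];M=bx[2]-bx[1]
    if np.linalg.norm(M)>np.linalg.norm(L):L=M
    if L[1]<0:L=-L
    print(name,n,len(q),'c',round(cx,1),round(cy,1),'size',round(a,1),round(b,1),'yaw',round(float(np.arctan2(-L[0],L[1])),4)); return l==k
E
python3 - <<'E'
from h import *
for n in('top','scene'):
    z=np.load(n+'0.npz');p,d=z['p'],z['d'];W=w(n,d)
    mx=p.max(-1).astype(int);mn=p.min(-1).astype(int)
    for name,(x,y),zz,th in(('vent',(503,203),96,200),('plate',(450,-189),28,215),('handle',(451,-189),92,200)):
        reg=(np.hypot(W[...,0]-x,W[...,1]-y)<(190 if name!='handle' else 50))
        if name=='vent': m=reg&(abs(W[...,2]-97)<9)&(mn>110)&(mx-mn<40)
        elif name=='plate': m=reg&(W[...,2]>23)&(W[...,2]<42)
        else: m=reg&(W[...,2]>60)
        l=rect(n,m,zz,name)
        v=p.copy();v[l]=(255,0,255);u=np.where(l); cv2.imwrite(f'pics/m_{name}_{n}.png',cv2.resize(v[u[0].min()-10:u[0].max()+10,u[1].min()-10:u[1].max()+10,::-1],None,fx=4,fy=4,interpolation=0))
    # brass
    hsv=cv2.cvtColor(p,cv2.COLOR_RGB2HSV)
    reg=(np.hypot(W[...,0]-503,W[...,1]-203)<150)
    b=reg&(hsv[...,0]>12)&(hsv[...,0]<32)&(hsv[...,1]>100)&(hsv[...,2]>120)&(W[...,2]>25)
    nn,l,s,c=cv2.connectedComponentsWithStats(b.astype(np.uint8))
    for k in range(1,nn):
        if s[k,4]>2: print(n,'brass',c[k].round(1),s[k,4],np.median(W[l==k],0).round(1),ray(n,c[k],80).round(1))
E
python3 - <<'E'
import cv2,numpy as np,glob
ims=[cv2.imread('pics/m_%s_%s.png'%(a,b)) for b in('top','scene') for a in('vent','plate')]
o=np.zeros((600,800,3),np.uint8)
for i,m in enumerate(ims):
    s=min(400/m.shape[1],300/m.shape[0]);m=cv2.resize(m,None,fx=s,fy=s);y,x=i//2*300,i%2*400;o[y:y+m.shape[0],x:x+m.shape[1]]=m[:300,:400]
cv2.imwrite('pics/masks.png',o)
E
```

```text
vent top 1674 c 502.5 203.0 size 302.5 183.2 yaw -0.2386
plate top 2270 c 450.3 -188.7 size 120.2 246.2 yaw 0.048
handle top 90 c 449.7 -187.4 size 12.6 64.6 yaw 0.071
top brass [209.8 250.3] 6 [561.4 320.   57.2] [[557.7 315.5  80. ]]
top brass [208.8 255.6] 5 [541.5 318.1  74.1] [[541.2 317.9  80. ]]
top brass [207.  262.5] 6 [520.4 324.1  73.7] [[519.7 322.4  80. ]]
top brass [204.7 268.8] 6 [503.3 335.1  49.5] [[499.9 328.6  80. ]]
top brass [287.7 270.7] 3 [500.9  73.7  56.7] [[499.6  72.9  80. ]]
top brass [284.  275.5] 6 [485.6  84.5  67.7] [[484.5  83.8  80. ]]
top brass [282.  282.5] 6 [463.2  89.5  75.6] [[462.8  89.2  80. ]]
top brass [282.7 289.3] 3 [444.4  87.   58.6] [[441.9  86.6  80. ]]
vent scene 2010 c 506.2 208.0 size 309.3 187.8 yaw -0.2399
plate scene 1487 c 451.8 -185.7 size 124.7 255.7 yaw 0.0352
handle scene 93 c 464.7 -166.7 size 24.9 83.1 yaw 0.0526
scene brass [378.2 257.9] 12 [463.1  92.2  72.3] [[470.5  99.9  80. ]]
scene brass [370.4 260. ] 8 [487.2  86.9  68.4] [[494.9  95.   80. ]]
scene brass [363.6 262.2] 5 [503.3  73.7  57.7] [[516.8  92.1  80. ]]
scene brass [363.1 267.6] 8 [503.1  76.4  36.6] [[530.5 108.9  80. ]]
```

View pics/masks.png

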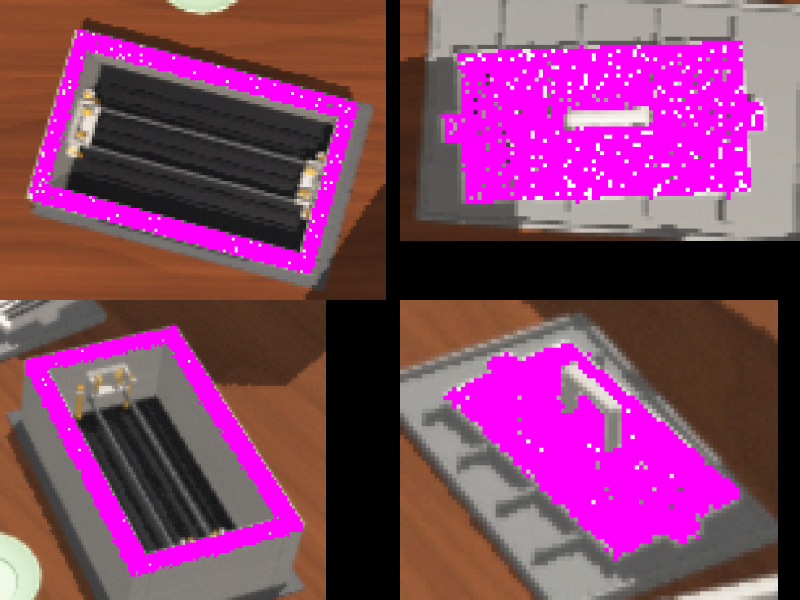

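Both views agree on the main points:
- **Filter:** about (450.2, -188.5), yaw 0.048. Its size checks as 120x246 mm against 116x248 mm.
- **Vent:** about (503, 203), yaw -0.239. Its size checks as 303x184 mm.

First I turn the tool, then translate over the handle.

>>> jog_arm:
  moves:
    - {"grip":-1,"translation":[0,0,0],"twist":[0,0,-0.115]}
    - {"grip":-1,"translation":[0,0,0],"twist":[0,0,-0.115]}
    - {"grip":-1,"translation":[0,0,0],"twist":[0,0,-0.115]}
    - {"grip":-1,"translation":[0,0,0],"twist":[0,0,-0.115]}
    - {"grip":-1,"translation":[0,0,0],"twist":[0,0,-0.115]}
    - {"grip":-1,"translation":[0,0,0],"twist":[0,0,-0.115]}
    - {"grip":-1,"translation":[0,0,0],"twist":[0,0,-0.115]}
    - {"grip":-1,"translation":[0,0,0],"twist":[0,0,-0.115]}
    - {"grip":-1,"translation":[0,0,0],"twist":[0,0,-0.115]}
    - {"grip":-1,"translation":[0,0,0],"twist":[0,0,-0.115]}
  squeeze: 60

```text
clock: 0.93
eef_pos: [147.8, -607.0, 230.8]
tcp_rot: [-3.141, -0.001, 1.394]
contact_force: [-0.3, -0.6, -0.0]
opening: 0.993
```

>>> jog_arm:
  moves:
    - {"grip":-1,"translation":[0,0,0],"twist":[0,0,-0.115]}
    - {"grip":-1,"translation":[0,0,0],"twist":[0,0,-0.115]}
    - {"grip":-1,"translation":[0.0288,0.023,0],"twist":[0,0,0]}
    - {"grip":-1,"translation":[0.0288,0.023,0],"twist":[0,0,0]}
    - {"grip":-1,"translation":[0.0288,0.023,0],"twist":[0,0,0]}
    - {"grip":-1,"translation":[0.0288,0.023,0],"twist":[0,0,0]}
    - {"grip":-1,"translation":[0.0288,0.023,0],"twist":[0,0,0]}
    - {"grip":-1,"translation":[0.0288,0.023,0],"twist":[0,0,0]}
    - {"grip":-1,"translation":[0.0288,0.023,0],"twist":[0,0,0]}
    - {"grip":-1,"translation":[0.0288,0.023,0],"twist":[0,0,0]}

```text
clock: 1.77
eef_pos: [321.1, -366.6, 231.1]
tcp_rot: [-3.141, -0.0, 1.618]
contact_force: [0.6, -0.7, -0.3]
opening: 0.998
```

>>> jog_arm:
  moves:
    - {"grip":-1,"translation":[0.0288,0.023,0],"twist":[0,0,0]}
    - {"grip":-1,"translation":[0.0288,0.023,0],"twist":[0,0,0]}
    - {"grip":-1,"translation":[0.0288,0.023,0],"twist":[0,0,0]}
    - {"grip":-1,"translation":[0.0288,0.023,0],"twist":[0,0,0]}
    - {"grip":-1,"translation":[0.0288,0.023,0],"twist":[0,0,0]}
    - {"grip":-1,"translation":[0.0288,0.023,0],"twist":[0,0,0]}
    - {"grip":-1,"translation":[0,0,0.03],"twist":[0,0,0]}
    - {"grip":-1,"translation":[0,0,0.03],"twist":[0,0,0]}
    - {"grip":-1,"translation":[0,0,0],"twist":[0,0,0]}
    - {"grip":-1,"translation":[0,0,0],"twist":[0,0,0]}

```text
clock: 2.6
eef_pos: [448.9, -188.5, 170.3]
tcp_rot: [-3.138, -0.002, 1.619]
contact_force: [0.3, 1.0, 1.6]
opening: 0.998
```

```bash
cat >> h.py <<'E'
from scipy.spatial.transform import Rotation as Ro
def delta(x,y,z,yaw=None):
    s=r.sense();R=Ro.from_euler('xyz',s['tcp_rot']).as_matrix()
    print('t',round(s['clock'],2),'tcp',s['eef_pos'].round(2),s['tcp_rot'].round(4),'F',s['contact_force'].round(2),'M',s['wrist_torque'].round(2),'open',round(s['opening'],3))
    print('tool delta mm',(R.T@(np.array([x,y,z])-s['eef_pos'])).round(2))
    if yaw is not None:
        G=Ro.from_euler('xyz',[np.pi,0,yaw]).as_matrix(); print('twist',Ro.from_matrix(R.T@G).as_rotvec().round(4))
E
python3 -c "
from h import *
delta(450.2,-188.5,57,1.619);print(r.sense()['qpos'].round(3))
grab('scene','s1')"
```

```text
t 2.6 tcp [ 448.9  -188.46  170.34] [-3.1379e+00 -1.7000e-03  1.6191e+00] F [0.33 0.99 1.55] M [ 0.01  0.07 -0.01] open 0.998
tool delta mm [ -0.3    1.72 113.33]
twist [-0.0037 -0.0017  0.0001]
[-0.401  0.215  1.979 -0.     0.952 -0.449]
```

View pics/s1.png

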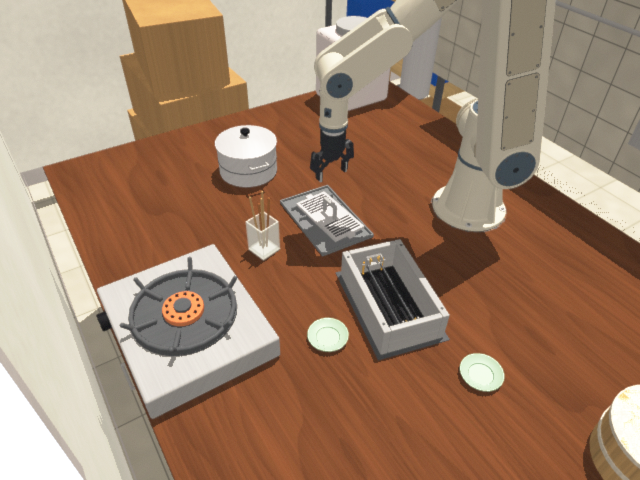

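The gripper is at about (330,160) in the image, clear of everything, with its jaws spanning the handle at (330,212). I descend and close.

>>> jog_arm:
  moves:
    - {"grip":-1,"translation":[0,0.001,0.025],"twist":[0,0,0]}
    - {"grip":-1,"translation":[0,0,0.025],"twist":[0,0,0]}
    - {"grip":-1,"translation":[0,0,0.025],"twist":[0,0,0]}
    - {"grip":-1,"translation":[0,0,0.02],"twist":[0,0,0]}
    - {"grip":-1,"translation":[0,0,0.01],"twist":[0,0,0]}
    - {"grip":-1,"translation":[0,0,0.008],"twist":[0,0,0]}
    - {"grip":-1,"translation":[0,0,0],"twist":[0,0,0]}
    - {"grip":-1,"translation":[0,0,0],"twist":[0,0,0]}

```text
clock: 3.32
eef_pos: [451.8, -189.5, 59.2]
tcp_rot: [3.141, 0.0, 1.618]
contact_force: [1.1, 0.0, 0.6]
opening: 1.0
```

```bash
python3 -c "
from h import *
delta(450.2,-188.5,57,1.619)
grab('scene','s2')
p=cv2.imread('pics/s2.png')[120:280,240:420];cv2.imwrite('pics/s2c.png',cv2.resize(p,None,fx=4,fy=4,interpolation=2)[:600,:800])"
```

```text
t 3.32 tcp [ 451.77 -189.54   59.22] [3.1406e+00 5.0000e-04 1.6184e+00] F [1.1  0.01 0.56] M [ 0.02 -0.   -0.05] open 1.0
tool delta mm [ 1.12 -1.52  2.22]
twist [ 0.001   0.0005 -0.0006]
```

View pics/s2c.png

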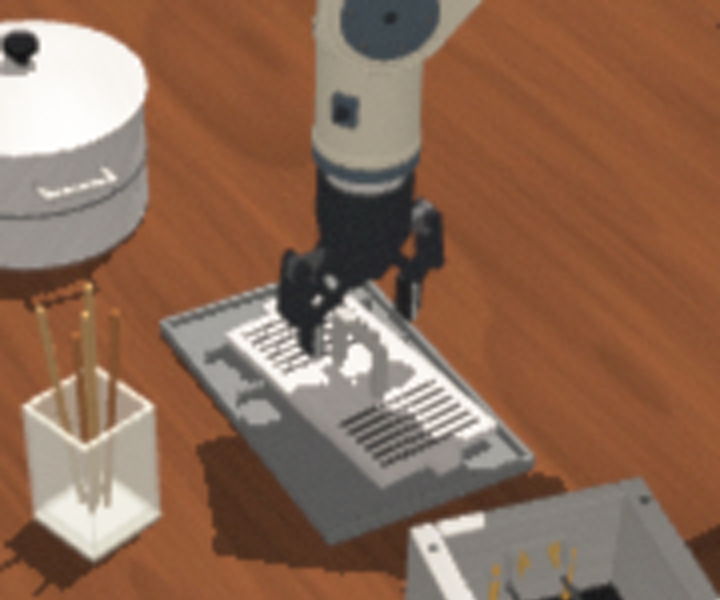

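The handle, at about (355,345) in the crop, stands between the two fingers and nothing else is in the way. I close on it.

>>> jog_arm:
  moves:
    - {"grip":-0.4,"translation":[0.001,-0.001,0.001],"twist":[0,0,0]}
    - {"grip":0,"translation":[0,0,0],"twist":[0,0,0]}
    - {"grip":0.4,"translation":[0,0,0],"twist":[0,0,0]}
    - {"grip":1,"translation":[0,0,0],"twist":[0,0,0]}
    - {"grip":1,"translation":[0,0,0],"twist":[0,0,0]}
    - {"grip":1,"translation":[0,0,0],"twist":[0,0,0]}
    - {"grip":1,"translation":[0,0,0],"twist":[0,0,0]}
    - {"grip":1,"translation":[0,0,0],"twist":[0,0,0]}
    - {"grip":1,"translation":[0,0,0],"twist":[0,0,0]}
    - {"grip":1,"translation":[0,0,0],"twist":[0,0,0]}
  squeeze: 80

```text
clock: 4.2
eef_pos: [450.3, -188.2, 57.5]
tcp_rot: [3.141, 0.0, 1.619]
contact_force: [-1.1, 1.4, 5.6]
opening: 0.122
```

>>> jog_arm:
  moves:
    - {"grip":1,"translation":[0,0,-0.005],"twist":[0,0,0]}
    - {"grip":1,"translation":[0,0,-0.01],"twist":[0,0,0]}
    - {"grip":1,"translation":[0,0,-0.02],"twist":[0,0,0]}
    - {"grip":1,"translation":[0,0,-0.025],"twist":[0,0,0]}
    - {"grip":1,"translation":[0,0,-0.025],"twist":[0,0,0]}
    - {"grip":1,"translation":[0,0,-0.025],"twist":[0,0,0]}
    - {"grip":1,"translation":[0,0,-0.02],"twist":[0,0,0]}
    - {"grip":1,"translation":[0,0,-0.01],"twist":[0,0,0]}
    - {"grip":1,"translation":[0,0,0],"twist":[0,0,0]}
    - {"grip":1,"translation":[0,0,0],"twist":[0,0,0]}

```text
clock: 5.03
eef_pos: [449.9, -188.0, 197.3]
tcp_rot: [3.141, 0.0, 1.619]
contact_force: [0.5, -0.6, -1.7]
opening: 0.122
```

```bash
python3 -c "
from h import *
delta(503,203.3,200,1.332)
grab('scene','s3');grab('top','t3')
p=cv2.imread('pics/s3.png')[120:280,240:420];cv2.imwrite('pics/s3c.png',cv2.resize(p,None,fx=4,fy=4,interpolation=2)[:600,:800])"
```

```text
t 5.03 tcp [ 449.94 -188.04  197.28] [3.1411e+00 2.0000e-04 1.6188e+00] F [ 0.46 -0.64 -1.74] M [ 0.   -0.03 -0.02] open 0.122
tool delta mm [388.35  71.77  -2.77]
twist [5.000e-04 2.000e-04 2.868e-01]
```

View pics/s3c.png

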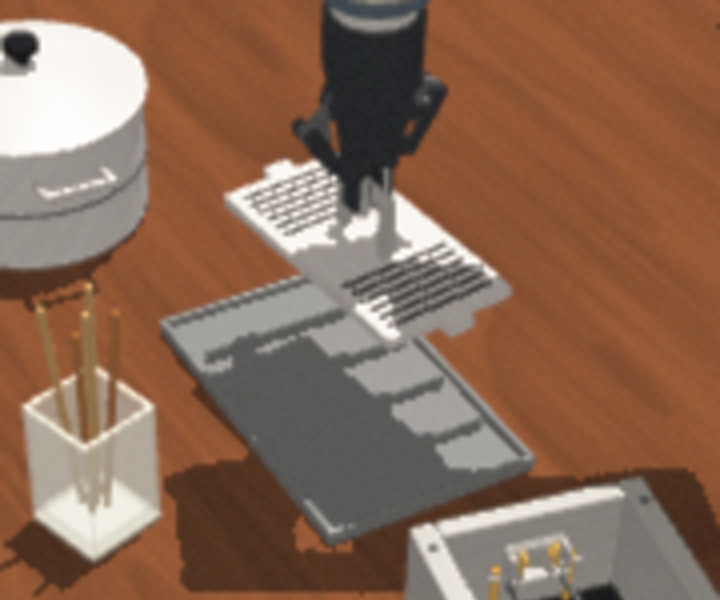

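View pics/t3.png

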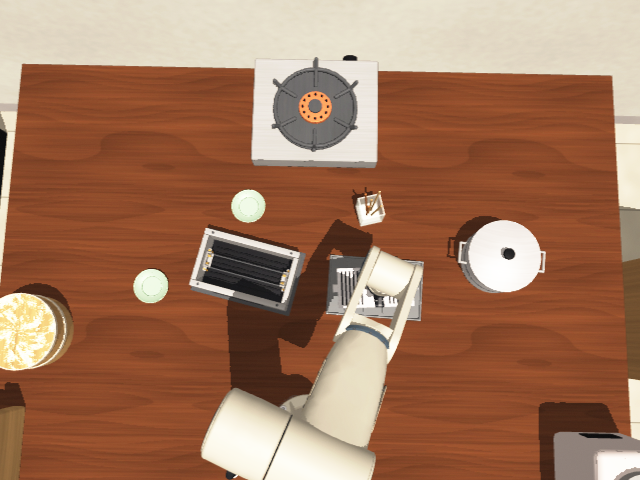

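The filter hangs level from the handle, with about 60 mm clearance over the rim. I carry it over the vent and turn it.

>>> jog_arm:
  moves:
    - {"grip":1,"translation":[0.02,0.004,0],"twist":[0,0,0]}
    - {"grip":1,"translation":[0.034,0.0063,0],"twist":[0,0,0]}
    - {"grip":1,"translation":[0.036,0.0066,0],"twist":[0,0,0]}
    - {"grip":1,"translation":[0.036,0.0066,0],"twist":[0,0,0]}
    - {"grip":1,"translation":[0.036,0.0066,0],"twist":[0,0,0]}
    - {"grip":1,"translation":[0.036,0.0066,0],"twist":[0,0,0]}
    - {"grip":1,"translation":[0.036,0.0066,0],"twist":[0,0,0]}
    - {"grip":1,"translation":[0.036,0.0066,0],"twist":[0,0,0]}
    - {"grip":1,"translation":[0.036,0.0066,0],"twist":[0,0,0]}
    - {"grip":1,"translation":[0.036,0.0066,0],"twist":[0,0,0]}

```text
clock: 5.97
eef_pos: [495.7, 158.2, 195.7]
tcp_rot: [-3.139, 0.001, 1.619]
contact_force: [1.5, -0.7, -2.3]
opening: 0.122
```

>>> jog_arm:
  moves:
    - {"grip":1,"translation":[0.03,0.006,0],"twist":[0,0,0]}
    - {"grip":1,"translation":[0.0164,0.0033,0],"twist":[0,0,0]}
    - {"grip":1,"translation":[0,0,0],"twist":[0,0,0.06]}
    - {"grip":1,"translation":[0,0,0],"twist":[0,0,0.06]}
    - {"grip":1,"translation":[0,0,0],"twist":[0,0,0.06]}
    - {"grip":1,"translation":[0,0,0],"twist":[0,0,0.06]}
    - {"grip":1,"translation":[0,0,0],"twist":[0,0,0.047]}
    - {"grip":1,"translation":[0,0,0],"twist":[0,0,0]}
    - {"grip":1,"translation":[0,0,0],"twist":[0,0,0]}
    - {"grip":1,"translation":[0,0,0],"twist":[0,0,0]}

```text
clock: 6.8
eef_pos: [503.3, 203.1, 196.4]
tcp_rot: [-3.14, 0.001, 1.333]
contact_force: [-1.2, 0.5, -3.1]
opening: 0.122
```

```bash
python3 -c "
from h import *
delta(503,203.3,140,1.332)
grab('scene','s4');grab('top','t4')
p=cv2.imread('pics/s4.png')[190:360,300:470];cv2.imwrite('pics/s4c.png',cv2.resize(p,None,fx=3.5,fy=3.5,interpolation=2)[:600,:800])
p=cv2.imread('pics/t4.png')[190:340,150:350];cv2.imwrite('pics/t4c.png',cv2.resize(p,None,fx=4,fy=4,interpolation=2)[:600,:800])"
```

```text
t 6.8 tcp [503.34 203.13 196.39] [-3.1403e+00  9.0000e-04  1.3334e+00] F [-1.17  0.51 -3.1 ] M [ 0.   -0.01  0.  ] open 0.122
tool delta mm [ 0.14 -0.3  56.39]
twist [-0.0013  0.0009  0.0014]
```

View pics/s4c.png

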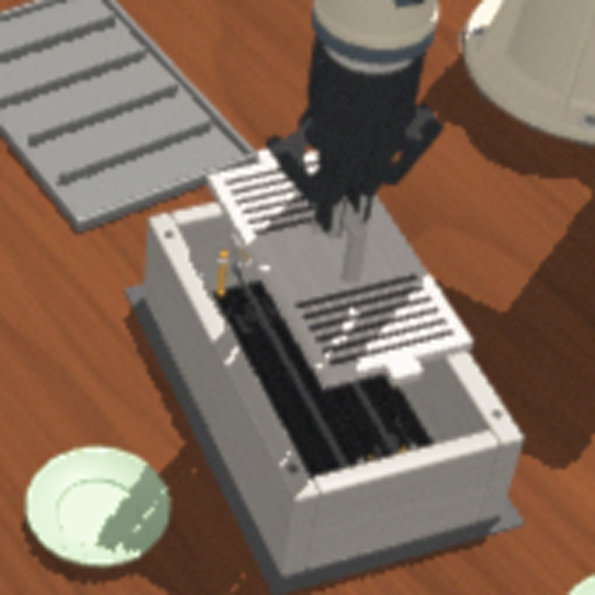

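View pics/t4c.png

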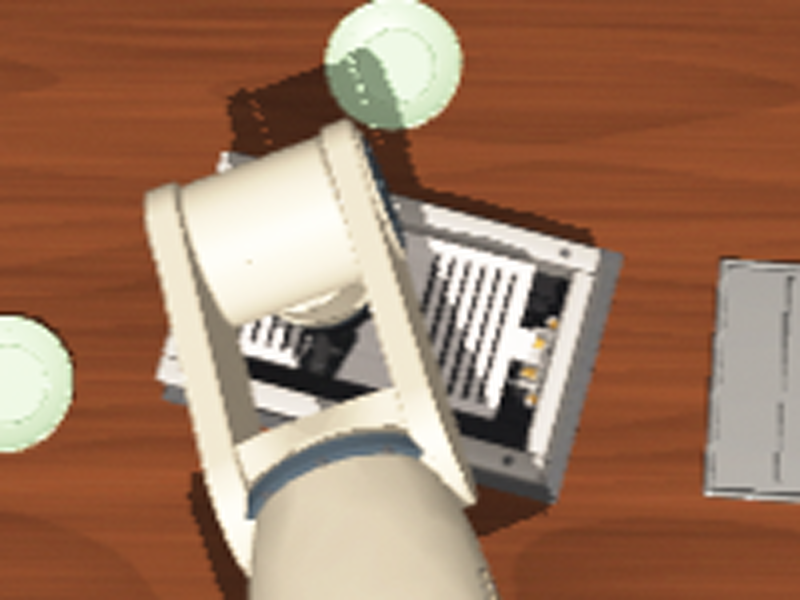

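The filter is held level over the well, with its near ear at about (405,370) in the scene crop and its far ear at about (520,375) in the top crop. I check its pose in the hand against the vent in the same views.

Run:
```python
from h import *
s=r.sense();tcp=s['eef_pos'];yaw=s['tcp_rot'][2]-np.pi/2
for n,f in(('scene','s4'),('top','t4')):
    z=np.load(f+'.npz');p,d=z['p'],z['d'];W=w(n,d)
    m=(abs(W[...,2]-tcp[2]+29)<9)&(np.hypot(W[...,0]-503,W[...,1]-203)<140)&(p.min(-1)>90)
    m=cv2.morphologyEx(m.astype(np.uint8),cv2.MORPH_CLOSE,np.ones((3,3)))
    q=W[(m>0)&(d>0)];print(n,len(q),'plane z med',np.median(q[:,2]).round(2))
    A=np.c_[q[:,:2]-tcp[:2],np.ones(len(q))];print('slopes,z0',np.linalg.lstsq(A,q[:,2],rcond=None)[0].round(4))
    v,u=np.where(m>0);P=ray(n,np.c_[u,v],tcp[2]-29)[:,:2]-tcp[:2]
    a=yaw;X=P[:,0]*np.cos(a)+P[:,1]*np.sin(a);Y=-P[:,0]*np.sin(a)+P[:,1]*np.cos(a)
    # edges per strip
    hs=lambda sel,val,op:np.round(op(val[sel]),1) if sel.any() else None
    print(' ymax/ymin per x',[(x,hs(abs(X-x)<5,Y,np.max),hs(abs(X-x)<5,Y,np.min)) for x in range(-50,51,10)])
    print(' xmax/xmin per y',[(y,hs(abs(Y-y)<7,X,np.max),hs(abs(Y-y)<7,X,np.min)) for y in range(-120,121,15)])
    e=(abs(Y)>114);print(' ear x +',np.round(X[e&(Y>0)].mean(),1) if (e&(Y>0)).any() else None,' -',np.round(X[e&(Y<0)].mean(),1) if (e&(Y<0)).any() else None)
```

```text
scene 2393 plane z med 167.69
slopes,z0 [-2.800000e-03 -2.900000e-03  1.675802e+02]
 ymax/ymin per x [(-50, np.float64(114.3), np.float64(-45.2)), (-40, np.float64(114.3), np.float64(-28.3)), (-30, np.float64(115.7), np.float64(-110.9)), (-20, np.float64(115.6), np.float64(-104.9)), (-10, np.float64(126.6), np.float64(-17.4)), (0, np.float64(127.3), np.float64(-122.6)), (10, np.float64(128.7), np.float64(-124.2)), (20, np.float64(115.4), np.float64(-110.7)), (30, np.float64(114.6), np.float64(-110.2)), (40, np.float64(115.3), np.float64(-111.1)), (50, np.float64(116.0), np.float64(-110.6))]
 xmax/xmin per y [(-120, np.float64(13.3), np.float64(1.1)), (-105, np.float64(59.3), np.float64(-32.5)), (-90, np.float64(61.1), np.float64(-28.4)), (-75, np.float64(60.7), np.float64(-2.2)), (-60, np.float64(61.0), np.float64(-4.2)), (-45, np.float64(59.5), np.float64(-58.6)), (-30, np.float64(60.1), np.float64(-58.7)), (-15, np.float64(61.6), np.float64(-58.7)), (0, np.float64(59.7), np.float64(-58.9)), (15, np.float64(60.4), np.float64(-59.0)), (30, np.float64(60.3), np.float64(-59.0)), (45, n
[... 879 characters left out ...]
per y [(-120, np.float64(12.9), np.float64(-11.2)), (-105, np.float64(57.8), np.float64(-57.2)), (-90, np.float64(58.3), np.float64(-57.4)), (-75, np.float64(58.1), np.float64(-56.1)), (-60, np.float64(58.0), np.float64(-33.1)), (-45, np.float64(57.7), np.float64(-7.1)), (-30, np.float64(57.5), np.float64(-56.3)), (-15, np.float64(58.1), np.float64(-57.8)), (0, np.float64(-12.7), np.float64(-58.1)), (15, None, None), (30, np.float64(-35.2), np.float64(-57.2)), (45, np.float64(-27.7), np.float64(-58.1)), (60, np.float64(-27.1), np.float64(-58.3)), (75, np.float64(-29.4), np.float64(-57.7)), (90, np.float64(-42.3), np.float64(-42.3)), (105, None, None), (120, None, None)]
 ear x + None  - -0.5
```

The measured plate offset in the hand is under about 1 mm along y and about 0 in x, and the plate is level. I shift +0.6 mm along tool x, then lower to just above where the clips could start.

>>> jog_arm:
  moves:
    - {"grip":1,"translation":[0.0007,-0.0003,0.008],"twist":[0,0,0.001]}
    - {"grip":1,"translation":[0,0,0.012],"twist":[0,0,0]}
    - {"grip":1,"translation":[0,0,0.012],"twist":[0,0,0]}
    - {"grip":1,"translation":[0,0,0.01],"twist":[0,0,0]}
    - {"grip":1,"translation":[0,0,0.006],"twist":[0,0,0]}
    - {"grip":1,"translation":[0,0,0.003],"twist":[0,0,0]}
    - {"grip":1,"translation":[0,0,0],"twist":[0,0,0]}
    - {"grip":1,"translation":[0,0,0],"twist":[0,0,0]}
    - {"grip":1,"translation":[0,0,0],"twist":[0,0,0]}

```text
clock: 7.65
eef_pos: [504.0, 204.3, 146.8]
tcp_rot: [3.141, -0.001, 1.331]
contact_force: [-0.6, 0.3, -0.5]
opening: 0.123
```

```bash
python3 -c "
from h import *
delta(502.9,203.3,140,1.332)
grab('scene','s5');grab('top','t5')
delta(502.9,203.3,140,1.332)
a=cv2.imread('pics/s5.png')[210:360,320:460];b=cv2.imread('pics/t5.png')[210:330,180:320]
cv2.imwrite('pics/s5c.png',cv2.resize(a,None,fx=4,fy=4,interpolation=2))
cv2.imwrite('pics/t5c.png',cv2.resize(b,None,fx=5,fy=5,interpolation=2))"
```

```text
t 7.65 tcp [504.03 204.25 146.8 ] [ 3.1408e+00 -6.0000e-04  1.3308e+00] F [-0.61  0.27 -0.45] M [ 0.02 -0.02 -0.02] open 0.123
tool delta mm [-1.2  -0.87  6.8 ]
twist [ 0.0008 -0.0006 -0.0012]
t 7.75 tcp [503.98 204.26 146.83] [ 3.1408e+00 -6.0000e-04  1.3308e+00] F [ 0.04 -0.38 -1.45] M [-0.03 -0.    0.03] open 0.121
tool delta mm [-1.19 -0.83  6.83]
twist [ 0.0008 -0.0006 -0.0012]
```

View pics/s5c.png

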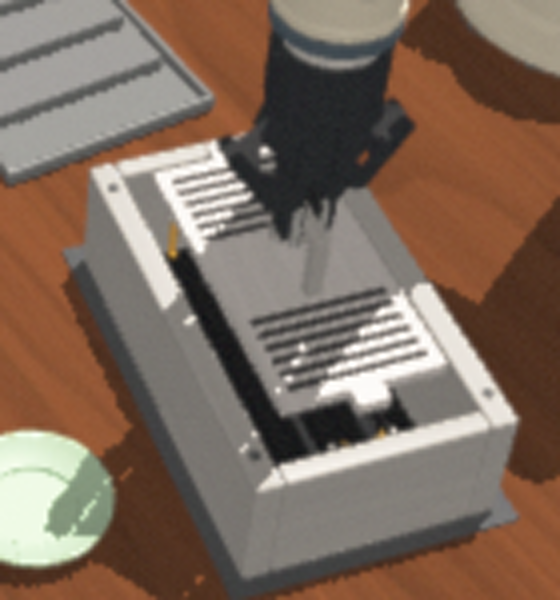

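View pics/t5c.png

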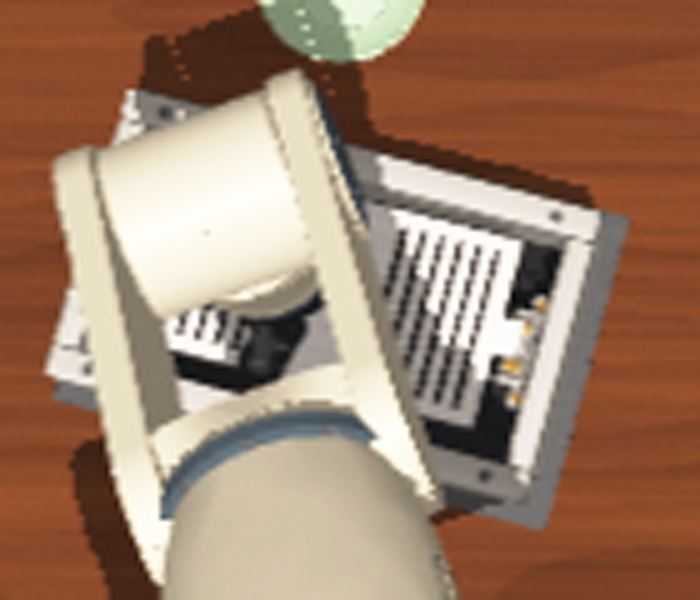

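>>> jog_arm:
  moves:
    - {"grip":1,"translation":[0,0,0.001],"twist":[0,0,0]}
    - {"grip":1,"translation":[0,0,0],"twist":[0,0,0]}
    - {"grip":1,"translation":[0,0,0],"twist":[0,0,0]}
    - {"grip":1,"translation":[0,0,0],"twist":[0,0,0]}

```text
clock: 8.08
eef_pos: [503.7, 204.1, 145.4]
tcp_rot: [3.141, -0.0, 1.331]
contact_force: [0.6, -0.8, -0.6]
opening: 0.122
```

Run:
```python
from h import *
delta(503.05,203.9,140,1.332)
s=r.sense();tcp=s['eef_pos'];yaw=s['tcp_rot'][2]-np.pi/2
# same-view comparison, top: rim -y end from t0 at z96, x edges ; plate now
n='top';a=-0.2386;V=np.array([503,203.3])
def loc(P): P=P[:,:2]-V; return P[:,0]*np.cos(a)+P[:,1]*np.sin(a),-P[:,0]*np.sin(a)+P[:,1]*np.cos(a)
def edges(m,z,name,xs,ys):
    v,u=np.where(m);X,Y=loc(ray(n,np.c_[u,v],z))
    print(name,'ymin',[np.round(Y[abs(X-x)<5].min(),1) for x in xs],'x',[(np.round(X[abs(Y-y)<7].min(),1),np.round(X[abs(Y-y)<7].max(),1)) for y in ys])
z=np.load('top0.npz');W=w(n,z['d']);m=(abs(W[...,2]-97)<9)&(z['p'].min(-1)>110)&(np.hypot(W[...,0]-503,W[...,1]-203)<185)
edges(m,96,'rim',range(-70,71,20),range(-135,0,20))
z=np.load('t5.npz');W=w(n,z['d']);m=(abs(W[...,2]-tcp[2]+29)<6)&(z['p'].min(-1)>90)&(np.hypot(W[...,0]-503,W[...,1]-203)<140)
X,Y=loc(W.reshape(-1,3));m&=(abs(X)<64).reshape(m.shape)&(abs(Y)<128).reshape(m.shape)
edges(m,tcp[2]-29,'plate',range(-50,51,10),range(-105,-60,10))
```

```text
t 8.08 tcp [503.66 204.1  145.39] [ 3.1415e+00 -1.0000e-04  1.3308e+00] F [ 0.56 -0.78 -0.58] M [-0.04  0.08 -0.04] open 0.122
tool delta mm [-0.34 -0.54  5.39]
twist [ 0.0001 -0.0001 -0.0012]
rim ymin [np.float64(-150.0), np.float64(-150.2), np.float64(-150.5), np.float64(-150.2), np.float64(-150.4), np.float64(-150.7), np.float64(-150.9), np.float64(-150.7)] x [(np.float64(-91.9), np.float64(90.3)), (np.float64(-91.5), np.float64(90.8)), (np.float64(-91.9), np.float64(90.6)), (np.float64(-91.6), np.float64(91.1)), (np.float64(-91.8), np.float64(90.8)), (np.float64(-91.4), np.float64(90.6)), (np.float64(-91.8), np.float64(91.1))]
plate ymin [np.float64(-109.5), np.float64(-110.0), np.float64(-111.0), np.float64(-108.6), np.float64(-124.4), np.float64(-123.6), np.float64(-123.3), np.float64(-110.5), np.float64(-110.2), np.float64(-110.7), np.float64(-109.9)] x [(np.float64(-56.0), np.float64(59.4)), (np.float64(-56.8), np.float64(59.4)), (np.float64(-56.2), np.float64(59.2)), (np.float64(-54.9), np.float64(59.0)), (np.float64(-42.0), np.float64(58.9))]
```

Same-view comparison: y is good to within 0.5 mm, and x is about 1 mm too far towards +x. I shift -1 mm along tool y and then feel downwards.

>>> jog_arm:
  moves:
    - {"grip":1,"translation":[0,-0.001,0.002],"twist":[0,0,0]}
    - {"grip":1,"translation":[0,0,0.002],"twist":[0,0,0]}
    - {"grip":1,"translation":[0,0,0.002],"twist":[0,0,0]}
    - {"grip":1,"translation":[0,0,0.002],"twist":[0,0,0]}
    - {"grip":1,"translation":[0,0,0],"twist":[0,0,0]}
    - {"grip":1,"translation":[0,0,0],"twist":[0,0,0]}

```text
clock: 8.58
eef_pos: [502.5, 204.3, 137.1]
tcp_rot: [-3.141, 0.0, 1.331]
contact_force: [-0.0, 0.0, -1.2]
opening: 0.123
```

>>> jog_arm:
  moves:
    - {"grip":1,"translation":[0,0,0.001],"twist":[0,0,0]}
    - {"grip":1,"translation":[0,0,0.001],"twist":[0,0,0]}
    - {"grip":1,"translation":[0,0,0.001],"twist":[0,0,0]}
    - {"grip":1,"translation":[0,0,0.001],"twist":[0,0,0]}
    - {"grip":1,"translation":[0,0,0],"twist":[0,0,0]}
    - {"grip":1,"translation":[0,0,0],"twist":[0,0,0]}

```text
clock: 9.08
eef_pos: [502.6, 204.3, 133.2]
tcp_rot: [-3.141, 0.0, 1.331]
contact_force: [-0.4, -0.6, -1.9]
opening: 0.12
```

```bash
python3 -c "
from h import *
delta(502.7,204.2,130,1.332)"
```

```text
t 9.08 tcp [502.62 204.33 133.2 ] [-3.1415e+00  1.0000e-04  1.3308e+00] F [-0.41 -0.65 -1.89] M [-0.07  0.01 -0.02] open 0.12
tool delta mm [-0.1   0.11  3.2 ]
twist [-0.0001  0.0001 -0.0012]
```

>>> jog_arm:
  moves:
    - {"grip":1,"translation":[0,0,0.001],"twist":[0,0,0]}
    - {"grip":1,"translation":[0,0,0.001],"twist":[0,0,0]}
    - {"grip":1,"translation":[0,0,0.001],"twist":[0,0,0]}
    - {"grip":1,"translation":[0,0,0.001],"twist":[0,0,0]}
    - {"grip":1,"translation":[0,0,0],"twist":[0,0,0]}

```text
clock: 9.5
eef_pos: [502.5, 204.3, 129.1]
tcp_rot: [-3.141, 0.0, 1.331]
contact_force: [-0.2, -0.7, -2.0]
opening: 0.123
```

>>> jog_arm:
  moves:
    - {"grip":1,"translation":[0,0,0.001],"twist":[0,0,0]}
    - {"grip":1,"translation":[0,0,0.001],"twist":[0,0,0]}
    - {"grip":1,"translation":[0,0,0.001],"twist":[0,0,0]}
    - {"grip":1,"translation":[0,0,0.001],"twist":[0,0,0]}
    - {"grip":1,"translation":[0,0,0],"twist":[0,0,0]}

```text
clock: 9.92
eef_pos: [502.6, 204.3, 125.1]
tcp_rot: [-3.141, 0.0, 1.331]
contact_force: [0.7, 0.3, -1.0]
opening: 0.126
```

>>> jog_arm:
  moves:
    - {"grip":1,"translation":[0,0,0.001],"twist":[0,0,0]}
    - {"grip":1,"translation":[0,0,0.001],"twist":[0,0,0]}
    - {"grip":1,"translation":[0,0,0.001],"twist":[0,0,0]}
    - {"grip":1,"translation":[0,0,0],"twist":[0,0,0]}

```text
clock: 10.25
eef_pos: [502.5, 204.3, 122.1]
tcp_rot: [-3.141, 0.0, 1.331]
contact_force: [-0.7, -0.7, -1.9]
opening: 0.128
```

>>> jog_arm:
  moves:
    - {"grip":1,"translation":[0,0,0.001],"twist":[0,0,0]}
    - {"grip":1,"translation":[0,0,0.001],"twist":[0,0,0]}
    - {"grip":1,"translation":[0,0,0],"twist":[0,0,0]}

```text
clock: 10.5
eef_pos: [502.6, 204.3, 120.1]
tcp_rot: [-3.141, 0.0, 1.331]
contact_force: [-1.8, 0.1, -1.5]
opening: 0.122
```

```bash
python3 -c "
from h import *
delta(502.7,204.2,120,1.332)
p,d=grab('scene','s6');grab('top','t6')
a=cv2.imread('pics/s6.png')[210:360,320:460];b=cv2.imread('pics/t6.png')[210:330,180:320]
cv2.imwrite('pics/c6.png',np.hstack([cv2.resize(a[:,:],(400,428),interpolation=2),cv2.resize(b,(400,428),interpolation=2)]))
"
```

```text
t 10.5 tcp [502.55 204.29 120.07] [-3.1414e+00  2.0000e-04  1.3308e+00] F [-1.82  0.11 -1.48] M [ 0.04 -0.01 -0.02] open 0.122
tool delta mm [-0.06  0.17  0.07]
twist [-0.0002  0.0002 -0.0012]
```

View pics/c6.png

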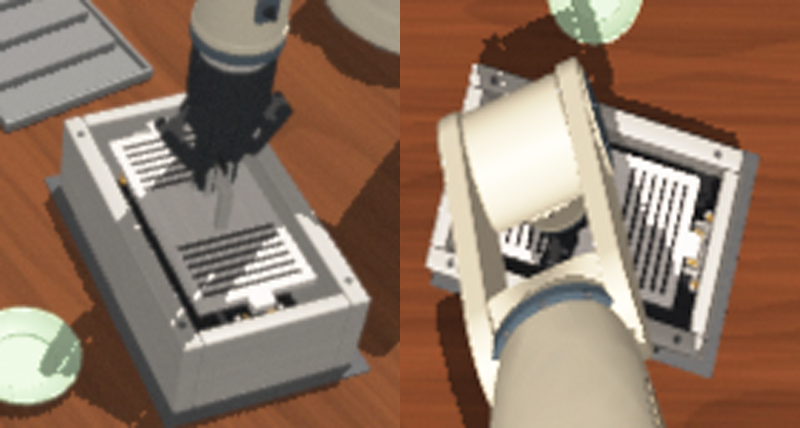

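The plate is inside the rim, and the far ear at (690,245) lies between the brass clips in the top view. No contact yet, so I keep feeling downwards.

>>> jog_arm:
  moves:
    - {"grip":1,"translation":[0,0,0.001],"twist":[0,0,0]}
    - {"grip":1,"translation":[0,0,0.001],"twist":[0,0,0]}
    - {"grip":1,"translation":[0,0,0],"twist":[0,0,0]}

```text
clock: 10.85
eef_pos: [502.6, 204.3, 118.1]
tcp_rot: [-3.141, 0.0, 1.331]
contact_force: [-0.4, 0.4, -2.0]
opening: 0.12
```

>>> jog_arm:
  moves:
    - {"grip":1,"translation":[0,0,0.001],"twist":[0,0,0]}
    - {"grip":1,"translation":[0,0,0.001],"twist":[0,0,0]}
    - {"grip":1,"translation":[0,0,0],"twist":[0,0,0]}

```text
clock: 11.1
eef_pos: [502.6, 204.3, 116.1]
tcp_rot: [-3.141, 0.0, 1.331]
contact_force: [-0.6, 0.5, -2.3]
opening: 0.126
```

>>> jog_arm:
  moves:
    - {"grip":1,"translation":[0,0,0.001],"twist":[0,0,0]}
    - {"grip":1,"translation":[0,0,0.001],"twist":[0,0,0]}
    - {"grip":1,"translation":[0,0,0],"twist":[0,0,0]}

```text
clock: 11.35
eef_pos: [502.5, 204.3, 114.1]
tcp_rot: [-3.141, 0.0, 1.331]
contact_force: [0.6, -0.9, -1.5]
opening: 0.125
```

>>> jog_arm:
  moves:
    - {"grip":1,"translation":[0,0,0.001],"twist":[0,0,0]}
    - {"grip":1,"translation":[0,0,0.001],"twist":[0,0,0]}
    - {"grip":1,"translation":[0,0,0],"twist":[0,0,0]}

```text
clock: 11.6
eef_pos: [502.6, 204.3, 112.1]
tcp_rot: [-3.141, 0.0, 1.331]
contact_force: [-0.3, 0.0, -1.7]
opening: 0.123
```

>>> jog_arm:
  moves:
    - {"grip":1,"translation":[0,0,0.001],"twist":[0,0,0]}
    - {"grip":1,"translation":[0,0,0.001],"twist":[0,0,0]}
    - {"grip":1,"translation":[0,0,0],"twist":[0,0,0]}

```text
clock: 11.85
eef_pos: [502.8, 204.4, 110.2]
tcp_rot: [3.141, -0.0, 1.331]
contact_force: [0.1, 0.4, -0.5]
opening: 0.124
```

>>> jog_arm:
  moves:
    - {"grip":1,"translation":[0,0,0.001],"twist":[0,0,0]}
    - {"grip":1,"translation":[0,0,0.001],"twist":[0,0,0]}
    - {"grip":1,"translation":[0,0,0],"twist":[0,0,0]}

```text
clock: 12.1
eef_pos: [503.0, 204.5, 108.4]
tcp_rot: [3.141, -0.0, 1.331]
contact_force: [0.6, 0.9, 1.7]
opening: 0.123
```

>>> jog_arm:
  moves:
    - {"grip":1,"translation":[0,0,0.001],"twist":[0,0,0]}
    - {"grip":1,"translation":[0,0,0],"twist":[0,0,0]}

```text
clock: 12.27
eef_pos: [503.1, 204.5, 107.7]
tcp_rot: [3.141, -0.001, 1.331]
contact_force: [0.2, 0.2, 3.4]
opening: 0.121
```

>>> jog_arm:
  moves:
    - {"grip":1,"translation":[0,0,0.001],"twist":[0,0,0]}
    - {"grip":1,"translation":[0,0,0],"twist":[0,0,0]}

```text
clock: 12.43
eef_pos: [503.1, 204.6, 106.7]
tcp_rot: [3.141, -0.001, 1.331]
contact_force: [0.4, 0.9, 2.2]
opening: 0.12
```

```bash
python3 -c "
from h import *
delta(502.7,204.2,120,1.332)"
```

```text
t 12.43 tcp [503.14 204.64 106.68] [ 3.1407e+00 -8.0000e-04  1.3307e+00] F [0.45 0.89 2.18] M [ 0.15 -0.09 -0.04] open 0.12
tool delta mm [ -0.52  -0.31 -13.32]
twist [ 0.0009 -0.0008 -0.0013]
```

>>> jog_arm:
  moves:
    - {"grip":1,"translation":[0,0,0.001],"twist":[0,0,0]}
    - {"grip":1,"translation":[0,0,0],"twist":[0,0,0]}

```text
clock: 12.6
eef_pos: [502.9, 204.6, 105.4]
tcp_rot: [3.141, -0.001, 1.331]
contact_force: [0.4, 1.6, 2.2]
opening: 0.125
```

>>> jog_arm:
  moves:
    - {"grip":1,"translation":[0,0,0.001],"twist":[0,0,0]}
    - {"grip":1,"translation":[0,0,0],"twist":[0,0,0]}

```text
clock: 12.77
eef_pos: [502.6, 204.3, 104.1]
tcp_rot: [-3.142, 0.0, 1.331]
contact_force: [1.4, 1.0, 2.0]
opening: 0.123
```

>>> jog_arm:
  moves:
    - {"grip":1,"translation":[0,0,0.001],"twist":[0,0,0]}
    - {"grip":1,"translation":[0,0,0],"twist":[0,0,0]}

```text
clock: 12.93
eef_pos: [502.6, 204.3, 103.0]
tcp_rot: [-3.141, 0.0, 1.331]
contact_force: [2.1, 0.4, 0.6]
opening: 0.117
```

>>> jog_arm:
  moves:
    - {"grip":1,"translation":[0,0,0.001],"twist":[0,0,0]}
    - {"grip":1,"translation":[0,0,0],"twist":[0,0,0]}

```text
clock: 13.1
eef_pos: [502.6, 204.3, 102.0]
tcp_rot: [-3.141, 0.0, 1.331]
contact_force: [1.9, 1.1, 0.9]
opening: 0.125
```

>>> jog_arm:
  moves:
    - {"grip":1,"translation":[0,0,0.001],"twist":[0,0,0]}
    - {"grip":1,"translation":[0,0,0],"twist":[0,0,0]}

```text
clock: 13.27
eef_pos: [502.5, 204.3, 101.1]
tcp_rot: [-3.141, 0.0, 1.331]
contact_force: [1.4, 0.8, -0.1]
opening: 0.118
```

```bash
python3 -c "
from h import *
delta(502.7,204.2,100,1.332)
p,d=grab('scene','s7');grab('top','t7')
a=cv2.imread('pics/s7.png')[210:360,320:460];b=cv2.imread('pics/t7.png')[210:330,180:320]
cv2.imwrite('pics/c7.png',np.hstack([cv2.resize(a[:,:],(400,428),interpolation=2),cv2.resize(b,(400,428),interpolation=2)]))
"
```

```text
t 13.27 tcp [502.55 204.29 101.08] [-3.1414e+00  1.0000e-04  1.3308e+00] F [ 1.43  0.8  -0.06] M [ 0.03 -0.28 -0.02] open 0.118
tool delta mm [-0.05  0.17  1.08]
twist [-0.0002  0.0001 -0.0012]
```

View pics/c7.png

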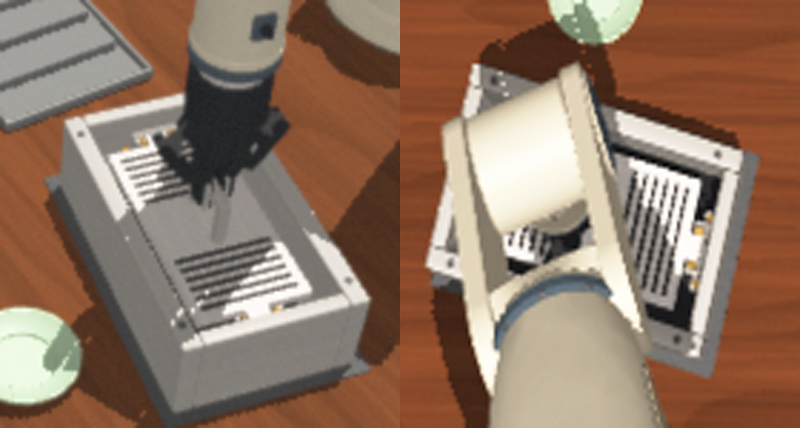

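The filter is level and the ears are in the slots between the clips, with the far ear at (695,247) in the top view. Force is light, so I continue.

>>> jog_arm:
  moves:
    - {"grip":1,"translation":[0,0,0.001],"twist":[0,0,0]}
    - {"grip":1,"translation":[0,0,0],"twist":[0,0,0]}

```text
clock: 13.53
eef_pos: [502.6, 204.3, 100.2]
tcp_rot: [-3.142, 0.0, 1.331]
contact_force: [1.5, 0.2, -0.4]
opening: 0.119
```

>>> jog_arm:
  moves:
    - {"grip":1,"translation":[0,0,0.001],"twist":[0,0,0]}
    - {"grip":1,"translation":[0,0,0],"twist":[0,0,0]}

```text
clock: 13.7
eef_pos: [502.6, 204.3, 99.2]
tcp_rot: [-3.142, -0.0, 1.331]
contact_force: [1.3, 0.2, -0.1]
opening: 0.127
```

>>> jog_arm:
  moves:
    - {"grip":1,"translation":[0,0,0.001],"twist":[0,0,0]}
    - {"grip":1,"translation":[0,0,0],"twist":[0,0,0]}

```text
clock: 13.87
eef_pos: [502.6, 204.3, 98.2]
tcp_rot: [-3.141, -0.0, 1.331]
contact_force: [0.8, -0.4, 0.9]
opening: 0.121
```

>>> jog_arm:
  moves:
    - {"grip":1,"translation":[0,0,0.001],"twist":[0,0,0]}
    - {"grip":1,"translation":[0,0,0],"twist":[0,0,0]}

```text
clock: 14.03
eef_pos: [502.6, 204.3, 97.2]
tcp_rot: [-3.142, -0.0, 1.331]
contact_force: [0.4, 0.4, -0.1]
opening: 0.124
```

>>> jog_arm:
  moves:
    - {"grip":1,"translation":[0,0,0.001],"twist":[0,0,0]}
    - {"grip":1,"translation":[0,0,0],"twist":[0,0,0]}

```text
clock: 14.2
eef_pos: [502.6, 204.3, 96.1]
tcp_rot: [-3.141, 0.0, 1.331]
contact_force: [1.0, 1.7, -0.1]
opening: 0.12
```

>>> jog_arm:
  moves:
    - {"grip":1,"translation":[0,0,0.001],"twist":[0,0,0]}
    - {"grip":1,"translation":[0,0,0],"twist":[0,0,0]}

```text
clock: 14.37
eef_pos: [502.5, 204.3, 94.9]
tcp_rot: [-3.141, 0.0, 1.331]
contact_force: [1.7, 1.1, -2.0]
opening: 0.122
```

>>> jog_arm:
  moves:
    - {"grip":1,"translation":[0,0,0.001],"twist":[0,0,0]}
    - {"grip":1,"translation":[0,0,0],"twist":[0,0,0]}

```text
clock: 14.53
eef_pos: [502.3, 204.2, 93.8]
tcp_rot: [-3.141, 0.001, 1.331]
contact_force: [1.4, -0.3, -2.8]
opening: 0.121
```

>>> jog_arm:
  moves:
    - {"grip":1,"translation":[0,0,0.001],"twist":[0,0,0]}
    - {"grip":1,"translation":[0,0,0],"twist":[0,0,0]}

```text
clock: 14.7
eef_pos: [502.1, 204.1, 92.8]
tcp_rot: [-3.14, 0.001, 1.331]
contact_force: [0.3, 0.2, -3.1]
opening: 0.124
```

```bash
python3 -c "
from h import *
delta(502.7,204.2,90,1.332)
for n,f in(('scene','s8'),('top','t8')):
    p,d=grab(n,f);W=w(n,d)
    tcp=r.sense()['eef_pos'];a=-.2386
    P=W[...,:2]-tcp[:2];X=P[...,0]*np.cos(a)+P[...,1]*np.sin(a);Y=-P[...,0]*np.sin(a)+P[...,1]*np.cos(a)
    m=(abs(X)<52)&(abs(Y)<104)&(abs(W[...,2]-tcp[2]+29)<12)&(p.min(-1)>90)
    q=np.c_[X[m],Y[m],W[m][:,2]];print(n,len(q),np.median(q[:,2]).round(2),np.linalg.lstsq(np.c_[q[:,:2],np.ones(len(q))],q[:,2],rcond=None)[0].round(4))
"
```

```text
t 14.7 tcp [502.06 204.08  92.82] [-3.1405e+00  8.0000e-04  1.3308e+00] F [ 0.35  0.17 -3.13] M [ 0.05 -0.06  0.03] open 0.124
tool delta mm [0.27 0.6  2.82]
twist [-0.0011  0.0008 -0.0012]
scene 1430 64.19 [-4.00000e-04  4.00000e-04  6.42741e+01]
top 609 64.48 [1.10000e-02 3.30000e-03 6.46276e+01]
```

The plate top is at z≈64 and level in both views, so the grip has not slipped. The push dropped at TCP≈95 (from about 0 to -2..-3 N, the clips now pulling it down). A few more mm should bring it to the ledges.

>>> jog_arm:
  moves:
    - {"grip":1,"translation":[0,0,0.001],"twist":[0,0,0]}
    - {"grip":1,"translation":[0,0,0],"twist":[0,0,0]}

```text
clock: 14.97
eef_pos: [502.4, 204.1, 92.7]
tcp_rot: [-3.141, 0.001, 1.331]
contact_force: [-1.6, -1.2, 4.4]
opening: 0.127
```

>>> jog_arm:
  moves:
    - {"grip":1,"translation":[0,0,0.0007],"twist":[0,0,0]}
    - {"grip":1,"translation":[0,0,0],"twist":[0,0,0]}

```text
clock: 15.13
eef_pos: [502.5, 204.1, 92.6]
tcp_rot: [-3.141, 0.0, 1.331]
contact_force: [-3.5, -3.3, 12.6]
opening: 0.121
```

>>> jog_arm:
  moves:
    - {"grip":1,"translation":[0,0,0.0007],"twist":[0,0,0]}
    - {"grip":1,"translation":[0,0,0],"twist":[0,0,0]}

```text
clock: 15.3
eef_pos: [502.7, 204.1, 92.6]
tcp_rot: [3.141, 0.0, 1.331]
contact_force: [-5.4, -5.8, 20.1]
opening: 0.118
```

Hard stop at TCP z=92.6, about 3 mm after the force drop, with force rising sharply to 20 N. This matches the ledges. I relieve the push, check, then let go.

>>> jog_arm:
  moves:
    - {"grip":1,"translation":[0,0,-0.001],"twist":[0,0,0]}
    - {"grip":1,"translation":[0,0,-0.0005],"twist":[0,0,0]}
    - {"grip":1,"translation":[0,0,0],"twist":[0,0,0]}

```text
clock: 15.55
eef_pos: [502.7, 204.3, 92.7]
tcp_rot: [3.141, -0.0, 1.331]
contact_force: [-1.2, -0.7, 4.5]
opening: 0.128
```

```bash
cat > lev.py <<'E'
from h import *
import sys
delta(502.7,204.2,92.6,1.332)
for n in('scene','top'):
    p,d=grab(n,n[0]+sys.argv[1]);W=w(n,d)
    a=-.2386;P=W[...,:2]-[502.9,203.5];X=P[...,0]*np.cos(a)+P[...,1]*np.sin(a);Y=-P[...,0]*np.sin(a)+P[...,1]*np.cos(a)
    m=(abs(X)<52)&(abs(Y)<104)&(abs(W[...,2]-63.6)<12)&(p.min(-1)>90)
    q=np.c_[X[m],Y[m],W[m][:,2]];print(n,len(q),np.median(q[:,2]).round(2),np.linalg.lstsq(np.c_[q[:,:2],np.ones(len(q))],q[:,2],rcond=None)[0].round(4), 'ends',[ (np.median(q[s*q[:,1]>70,2]).round(2) if (s*q[:,1]>70).any() else None) for s in(1,-1)])
a=cv2.imread(f'pics/s{sys.argv[1]}.png')[210:360,320:460];b=cv2.imread(f'pics/t{sys.argv[1]}.png')[210:330,180:320]
cv2.imwrite(f'pics/c{sys.argv[1]}.png',np.hstack([cv2.resize(a[:,:],(400,428),interpolation=2),cv2.resize(b,(400,428),interpolation=2)]))
E
python3 lev.py 9
```

```text
t 15.55 tcp [502.71 204.34  92.65] [ 3.1414e+00 -1.0000e-04  1.3308e+00] F [-1.22 -0.69  4.47] M [-0.18  0.3   0.01] open 0.128
tool delta mm [-0.14  0.02  0.05]
twist [ 0.0002 -0.0001 -0.0012]
scene 1436 64.22 [-1.30000e-03 -8.00000e-04  6.42199e+01] ends [np.float64(64.3), np.float64(64.36)]
top 604 64.38 [-5.00000e-03 -6.60000e-03  6.42047e+01] ends [np.float64(65.03), np.float64(65.21)]
```

View pics/c9.png

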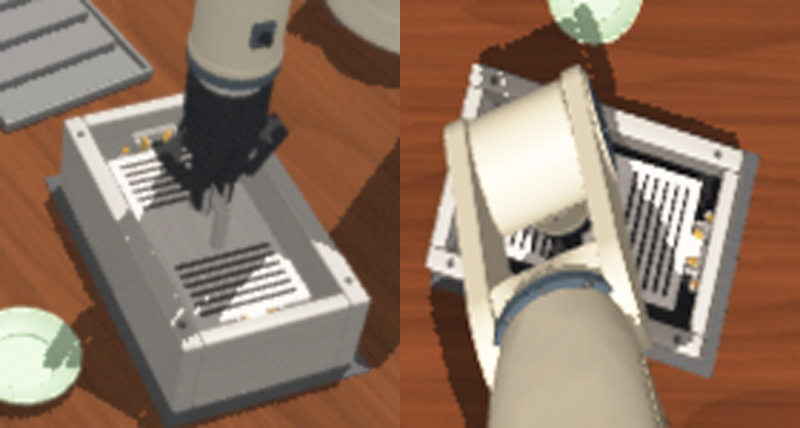

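The plate is level: both ends are within 0.2 mm and its underside sits about 42 mm below the rim, inside the 20-44 mm range. I release.

>>> jog_arm:
  moves:
    - {"grip":1,"translation":[0,0,-0.0004],"twist":[0,0,0]}
    - {"grip":0.5,"translation":[0,0,0],"twist":[0,0,0]}
    - {"grip":0.2,"translation":[0,0,0],"twist":[0,0,0]}
    - {"grip":-0.1,"translation":[0,0,0],"twist":[0,0,0]}
    - {"grip":-0.1,"translation":[0,0,0],"twist":[0,0,0]}
    - {"grip":-0.1,"translation":[0,0,0],"twist":[0,0,0]}
    - {"grip":-0.1,"translation":[0,0,0],"twist":[0,0,0]}

```text
clock: 16.23
eef_pos: [502.7, 204.4, 92.8]
tcp_rot: [3.142, -0.0, 1.331]
contact_force: [-0.0, -0.2, 0.4]
opening: 0.549
```

>>> jog_arm:
  moves:
    - {"grip":-0.1,"translation":[0,0,-0.005],"twist":[0,0,0]}
    - {"grip":-0.1,"translation":[0,0,-0.01],"twist":[0,0,0]}
    - {"grip":-0.1,"translation":[0,0,-0.02],"twist":[0,0,0]}
    - {"grip":-0.1,"translation":[0,0,-0.03],"twist":[0,0,0]}
    - {"grip":-0.1,"translation":[0,0,-0.03],"twist":[0,0,0]}
    - {"grip":-0.1,"translation":[-0.035,0,-0.01],"twist":[0,0,0]}
    - {"grip":-0.1,"translation":[-0.035,0,0],"twist":[0,0,0]}
    - {"grip":-0.1,"translation":[-0.035,0,0],"twist":[0,0,0]}
    - {"grip":-0.1,"translation":[-0.035,0,0],"twist":[0,0,0]}
    - {"grip":-0.1,"translation":[-0.035,0,0],"twist":[0,0,0]}

```text
clock: 17.07
eef_pos: [460.6, 33.1, 199.0]
tcp_rot: [3.14, -0.0, 1.331]
contact_force: [0.4, -0.9, 1.0]
opening: 0.552
```

>>> jog_arm:
  moves:
    - {"grip":-0.1,"translation":[-0.035,0,0],"twist":[0,0,0]}
    - {"grip":-0.1,"translation":[-0.035,-0.01,0],"twist":[0,0,0]}
    - {"grip":-0.1,"translation":[-0.035,-0.01,0],"twist":[0,0,0]}
    - {"grip":-0.1,"translation":[-0.035,-0.01,0],"twist":[0,0,0]}
    - {"grip":-0.1,"translation":[-0.03,-0.01,0],"twist":[0,0,0]}
    - {"grip":-0.1,"translation":[-0.02,0,0],"twist":[0,0,0]}
    - {"grip":-0.1,"translation":[0,0,0],"twist":[0,0,0]}
    - {"grip":-0.1,"translation":[0,0,0],"twist":[0,0,0]}

```text
clock: 17.73
eef_pos: [377.0, -141.5, 198.7]
tcp_rot: [3.14, 0.0, 1.328]
contact_force: [-0.2, 0.5, -0.1]
opening: 0.548
```

```bash
python3 lev.py 10
python3 - <<'E'
import cv2,numpy as np
a=cv2.imread('pics/s0.png') if 0 else None
import numpy as np
for n in('scene','top'):
    A=np.load(f'{n}0.npz')['p'].astype(int);B=np.load(f'{n[0]}10.npz')['p'].astype(int)
    g=lambda p:((p[...,1]-p[...,0]>8)&(p[...,1]-p[...,2]>-5)&(p[...,1]>150)).astype(np.uint8)
    for p in(A,B):
        k,l,s,c=cv2.connectedComponentsWithStats(g(p));print(n,[c[i].round(1).tolist() for i in range(1,k) if s[i,4]>150])
E
```

```text
t 17.73 tcp [ 377.03 -141.51  198.68] [3.1402 0.     1.328 ] F [-0.16  0.52 -0.14] M [ 0.04  0.05 -0.03] open 0.548
tool delta mm [365.79  38.73 106.12]
twist [ 0.0014  0.     -0.004 ]
scene 1950 64.22 [-7.00000e-04 -5.00000e-04  6.42861e+01] ends [np.float64(64.02), np.float64(64.44)]
top 2022 64.35 [ 4.00000e-03 -1.30000e-03  6.44108e+01] ends [np.float64(64.39), np.float64(64.89)]
scene [[327.5, 334.3], [481.6, 371.7]]
scene [[327.5, 334.3], [481.5, 371.8]]
top [[248.3, 206.4], [151.1, 286.1]]
top [[248.9, 207.8], [152.1, 287.5]]
```

View pics/c10.png

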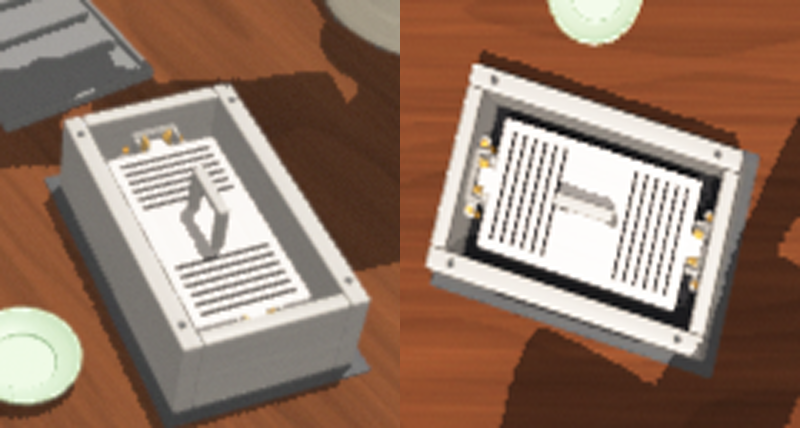

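View pics/s10.png

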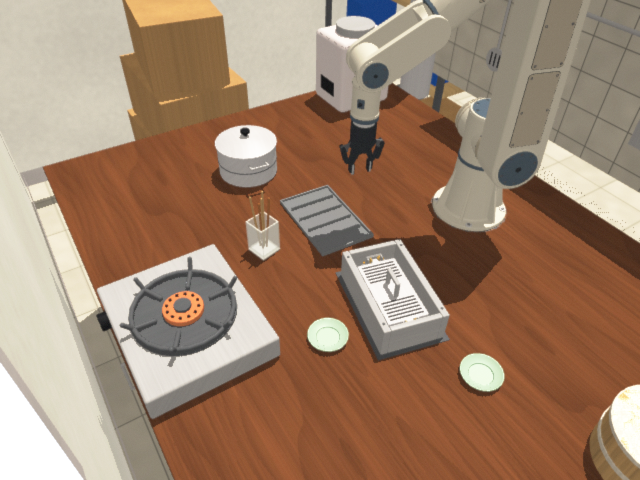

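The final pictures show:
- **Filter:** flat in the well, with both ears under the brass clips at (483,185) and (697,250) in the top crop. The two ends agree within 0.5 mm.
- **Everything else:** the saucers, holder and steamer stand where they were, and the arm is clear at (362,150).

I hand the job in.

```bash
python3 -c "
from rig import r
print(r.sign_off())"
```

```text
the job is handed in; nothing more can be done
None
```

The filter is back in the downdraft inlet and the job is handed in at about 18 s of the 64 s allowed. I took it from the rack by its handle, slid both ears down between the clips and pressed until it stopped, then let go and moved the arm clear.

- **Seating:** the upward push dropped away about 3 mm before a hard stop, as it should when the clips snap over. The force then rose to 20 N, below the 32 N limit, and I eased off before opening the gripper.
- **Level:** after release the plate top is at z ≈ 64 mm in both views, and the two ends agree within 0.5 mm. The underside is about 42 mm below the rim, inside the 20–44 mm range.
- **Clip force:** the forces I read while the ears passed the clips were only about 4–6 N above the no-contact reading. The brief gives 8–22 N, but I read force only between steps, so I may have missed the peak. The clips' own travel could not be read, so the snap is judged from the force drop, the hard stop, the height and the pictures.
- **Other items:** the saucers are unmoved in the scene view. The top view showed both shifted by the same 1–2 pixels, which I took for camera or shadow noise. I checked the steamer and the chopstick holder by eye only, and they look unchanged.

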